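# Find the printer roller that wobbles

## Robot

A 6-joint arm with a two-finger parallel gripper is mounted at the origin on the work surface. World frame = base frame: x ahead of the robot, y to its left, z up, the work surface at z = 0. Lengths are in mm, angles in rad, forces in N, time in s.
With the tool pointing down it reaches from about 350 to 775 mm from the base axis. Payload 7.3 kg.
Tool frame: the origin (TCP) lies at the very end of the fingers, on their centre line; the grasp point (between the pads) lies bot.grip_point_offset behind it (bot.grip_point_offset is the distance from the TCP to the grasp point, in mm); z points along the fingers, y is the line along which they close (so a half turn about z gives the same grasp; the last joint's range is limited). The gripper opens to 92 mm and grips with 3 to 60 N. Pads are 19 mm wide; open, the fingers measure 130 mm over their backs; the gripper's body (75 mm by 190 mm) begins 47 mm behind the grasp point.
Start: joints at [-1.49, 0.342, 1.524, -0, 1.275, -0.146], TCP at [118.073, -511.57, 226.741] pointing down, gripper open.
Joint ranges: [-2.53, 2.53], [-0.77, 2.02], [0.04, 2.7], [-1, 4.14], [0.28, 2.66], [-3.11, 3.11]. Speed limits (rad/s): [2.57, 2.57, 3.14, 3.14, 3.14, 3.14].

## Interface

Orientations are given as [roll, pitch, yaw] about the fixed x, y, z axes, in that order (R = Rz(yaw) Ry(pitch) Rx(roll)).
In Python, from plant import bot gives the robot as it stands. The module is installed in compiled form; this text tells all that it offers.
- The arm moves only by the tool carry_out, never from a script. Its argument "plan" is a list of rows, each an object of numbers: "tx", "ty", "tz": the shift along the world's x, y, z in mm; "rx", "ry", "rz": the turn, a rotation vector about the world's x, y, z in rad. A call has 1 to 12 rows; each row shifts and turns the commanded pose from where the row before left it; what a row does not reach is not made up. A row lasts 1/10 s, in which the tool goes at most 50 mm and 8.59 degrees, less where a joint would pass 70% of its speed; a pose out of reach is approached as far as the arm can. A call with a gripper value outside its range is refused whole. "gripper" is the closure, from 0 (fully open) to 1 (shut), set as the call begins (left out, the last holds). The fingers move at their own pace and stop on an object; the grip force is fixed at half the most. Time passes only in rows, so rows that do not move let the fingers close. It gives the time, the measured TCP pose, the force, the opening and the grip force at its end, in the units of the state.
- bot.get_obs(): the state, without advancing time (a new reading comes with each control period).
- bot.capture(name): name is "side" or "top" or "wrist"; returns the picture (420x560x3 uint8, red, green, blue); there is no depth.
- bot.camera_model(name): a dict with "camera_matrix" (3x3 intrinsics, pixels), "dist" ([k1, k2, p1, p2, k3] as OpenCV has them; the pictures are not rectified), "R" (3x3) and "t" (3): a world point X has camera coordinates R X + t. Camera axes: x right, y down, z forward; pixel columns grow to the right and rows downward; lengths in mm; the calibration is good to about 2 mm. A picture is of the moment at which its call begins: read the wrist's pose just before it. camera_model takes no time and is no camera call; for the wrist camera it gives the pose at the moment of the call.
- bot.close_job(): hands the job in; it is judged then, once.
The state is a dict: "time": time; "joint_positions": joint angles; "dq": joint speeds; "tau": joint torques, N m; "tool_pos": TCP position; "tcp_rot": TCP orientation; "contact_force": force on the tool from outside, world axes, zero at the start; "moment": the same for the moment, N m; "grip_width": finger opening in mm; "finger_force": force on a finger pad.
Only numpy, scipy, OpenCV 4.12 (cv2) and the standard library are available. Lean on these libraries where they do the work, as an engineer would, in place of code of your own. Each camera call takes 0.05 s, during which the arm holds its last target. There are 200 camera calls.

## Task

One of the two black printer rollers on the flat green plate is swollen at one end. Leaving them on the plate, roll them one after the other with the gripper along the plate, away from the robot, until each drops into the catch slot, and watch which one wobbles and lifts. Then lay the wobbling one gently along the slot of the red sloping reject rack, tilted to match the slope before you let go; leave the true one in the catch slot and do not disturb the other loose things around them.

Things in the scene. Friction and masses are not known exactly. Their poses are not given: they have to be found in the camera images.
- roller_a: Hard black plastic printer feed roller, 110 mm long, 36 mm in diameter, about 160 g, steel pins (10 by 10 mm) at its ends. Origin on its axis at mid length; y runs along the axis, x and z turn as it rolls (z up at the start). It starts on the plate with its axis along the plate's y, 38 mm above the table. Its middle 66 mm is round and true; one of the two rollers is swollen at one end.
- roller_b: Hard black plastic printer feed roller, 110 mm long, 36 mm in diameter, about 160 g, steel pins (10 by 10 mm) at its ends. Origin on its axis at mid length; y runs along the axis, x and z turn as it rolls (z up at the start). It starts on the plate with its axis along the plate's y, 38 mm above the table. Its middle 66 mm is round and true; one of the two rollers is swollen at one end.
- roller_a_end1 (a point): Axis of roller_a at the +y end of its black part, 55 mm from its origin; 38 mm above the table while it rolls true on the plate. A swollen end is 22 mm long and stands 4 mm proud on one side, which faces up at the start: after a half turn (57 mm of travel) it lifts that end 3 to 4 mm, and the roller then tends to run on by itself.
- roller_a_end2 (a point): Axis of roller_a at the -y end of its black part, 55 mm from its origin; otherwise as end1.
- roller_b_end1 (a point): Axis of roller_b at the +y end of its black part, 55 mm from its origin; 38 mm above the table while it rolls true on the plate. A swollen end is 22 mm long and stands 4 mm proud on one side, which faces up at the start: after a half turn (57 mm of travel) it lifts that end 3 to 4 mm, and the roller then tends to run on by itself.
- roller_b_end2 (a point): Axis of roller_b at the -y end of its black part, 55 mm from its origin; otherwise as end1.
- plate: Flat plate, 280 (x) by 320 mm (y), grippy green rubber face (no skidding), yellow base; top 20 mm above the table, origin at the centre of its underside. Rollers start on its near half, 75 mm either side of its middle line, and roll to +x. A catch slot 26 mm wide, 14 mm deep, along y, is centred at x = 88 mm. A roller sinks 5.5 mm into it: axis 32.5 mm above the table (to 35.5 if swollen).
- rack: Red reject rack on a dark 170 by 110 mm base, fixed to the table, origin at the centre of its underside; its slope rises along its +x, away from the robot, to about 130 mm high.
- reject_slot: Sloping top of the red rack: two red rails 36 mm wide, 155 mm long, 26 mm apart, rising at 35 degrees. Origin in the middle of the gap (the slot), level with the rails' upper faces, 75 mm above the table; x runs up the slope, y level across, z square to the rails. A roller in it has its axis along x, 12.5 mm above the rails. A stop 26 mm high at x = -68 mm leaves a roller's origin at x = -3 mm.
- screwdriver: Screwdriver, 160 mm, lying between plate and rack. A bystander; origin on its underside.
- tape_roll: Clear roll of tape, 60 mm across, 20 mm high, near the robot. A bystander; origin on its underside.
- mug: Blue mug, 84 mm across, 95 mm high, left of the plate. A bystander; origin on its underside.
- drink_can: Drink can, 66 mm across, 122 mm high, left of the plate. A bystander; origin on its underside.
- stapler: Blue and black stapler, 140 mm long, 60 mm high, beside the rack. A bystander; origin on its underside.
- jar: Amber jar with white lid, 70 mm across, 90 mm high, right of the rack. A bystander; origin on its underside.
Mind the look-alikes: they are no part of the job. What is shaped like the roller_b but turquoise is not meant.

How it is judged:
By the outcome, as a careful person would: the job done as asked, in the order asked, and still so for the second after the job is handed in, with the robot touching nothing.
It also fails if it takes over 72 s, if anything falls off the work surface, if the arm or the gripper's body presses on something with over 40 N, if the wrist force passes 120 N, or if a joint passes its speed limit or range.

## Working session

There is one attempt and no reset: what is moved stays moved. The work goes in short steps, Python scripts to look and compute and a tool call to move; the robot and the scene stay as the last step left them, time stands still between calls to the robot, and variables do not carry over. Pictures are saved under pics/ and viewed, at most 11 in all, crops included, and the job is handed in when it is done.

Besides the shell and the picture viewer there is one more tool, called after "Emit:" as name([rows], argument=value, ...), one row to a line, values as JSON. carry_out: Moves the arm, as the interface text tells. Its arguments: {"type":"object","properties":{"plan":{"type":"array"},"gripper":{"type":"number"}},"required":["plan"]}

```bash
mkdir -p pics; cat > h.py <<'E'
import numpy as np, cv2
from plant import bot
def ray(m,uv):
    K=np.array(m["camera_matrix"],float);d=np.array(m["dist"],float)
    p=cv2.undistortPoints(np.array([[uv]],float),K,d)[0,0]
    R=np.array(m["R"]);t=np.array(m["t"])
    return -R.T@t, R.T@np.array([p[0],p[1],1])
def onz(m,uv,z):
    c,v=ray(m,uv); return c+v*(z-c[2])/v[2]
def proj(m,X):
    return cv2.projectPoints(np.array(X,float).reshape(-1,3),cv2.Rodrigues(np.array(m["R"],float))[0],np.array(m["t"],float),np.array(m["camera_matrix"],float),np.array(m["dist"],float))[0][:,0]
def snap(n,f):
    im=bot.capture(n); cv2.imwrite(f"pics/{f}.png",im[:,:,::-1]); return im
E
python3 - <<'E'
from h import *
a=snap("top","top0");b=snap("side","side0")
o=bot.get_obs();print(o["tool_pos"],o["tcp_rot"],bot.grip_point_offset,o["time"],o["grip_width"])
for n in("top","side"):
    m=bot.camera_model(n);print(n,np.round(-np.array(m["R"]).T@m["t"]),np.round(m["R"],2).tolist())
cv2.imwrite("pics/t1.png",cv2.resize(a,(784,588),interpolation=cv2.INTER_CUBIC)[:,:,::-1])
E
```

```text
[ 118.04216533 -511.2038307   226.13160041] [-3.14026240e+00 -2.13377729e-04  2.26809353e-01] 18.8 0.1 91.56506585414773
top [ 363.  -20. 1499.] [[-0.01, -1.0, 0.0], [-1.0, 0.01, -0.08], [0.08, -0.0, -1.0]]
side [-79. 780. 835.] [[-0.83, -0.55, -0.01], [-0.33, 0.52, -0.78], [0.44, -0.65, -0.62]]
```

View pics/t1.png

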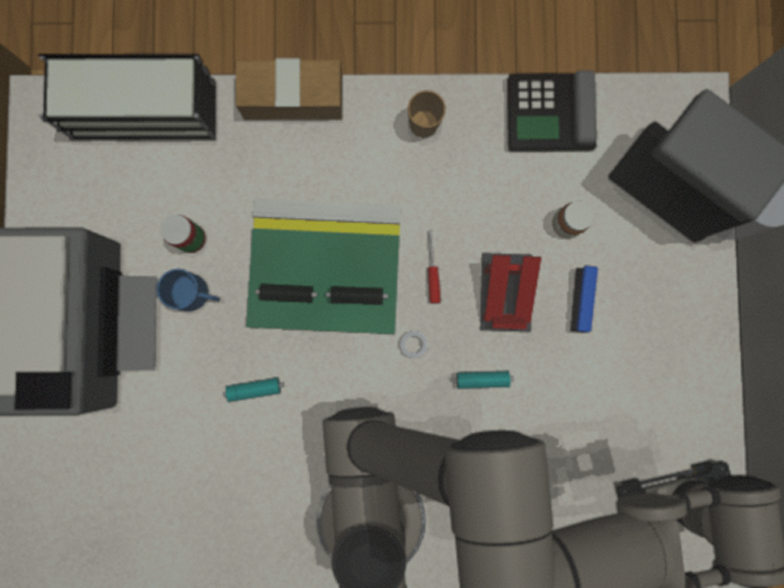

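View pics/side0.png

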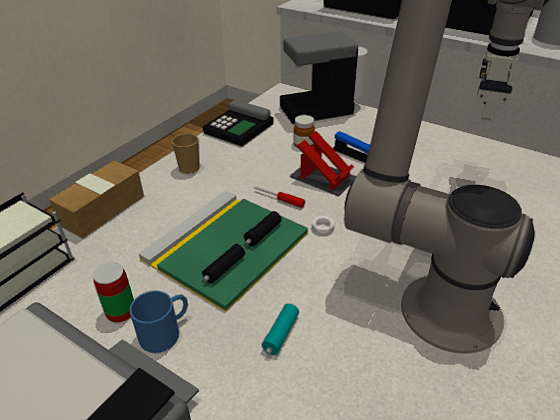

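Top view at 1.4x: two black rollers at (286,293) and (357,295) on the green plate; the yellow slot line is at row ~228, the rack at (510,292). Turquoise decoys at (253,389) and (484,380) lie off the plate, so I choose the black ones. I'll check with a crop.

```bash
python3 - <<'E'
import cv2,numpy as np
a=cv2.imread("pics/top0.png")[135:245,165:435]
b=cv2.imread("pics/side0.png")[185:310,140:390]
a=cv2.resize(a,None,fx=2.95,fy=2.95,interpolation=cv2.INTER_CUBIC)
b=cv2.resize(b[:, :],None,fx=3.0,fy=3.0,interpolation=cv2.INTER_CUBIC)[:275]
b=cv2.copyMakeBorder(b,0,0,0,max(0,a.shape[1]-b.shape[1]),0)[:,:a.shape[1]]
cv2.imwrite("pics/c1.png",np.vstack([a,b]));print(a.shape)
E
```

```text
(324, 796, 3)
```

View pics/c1.png

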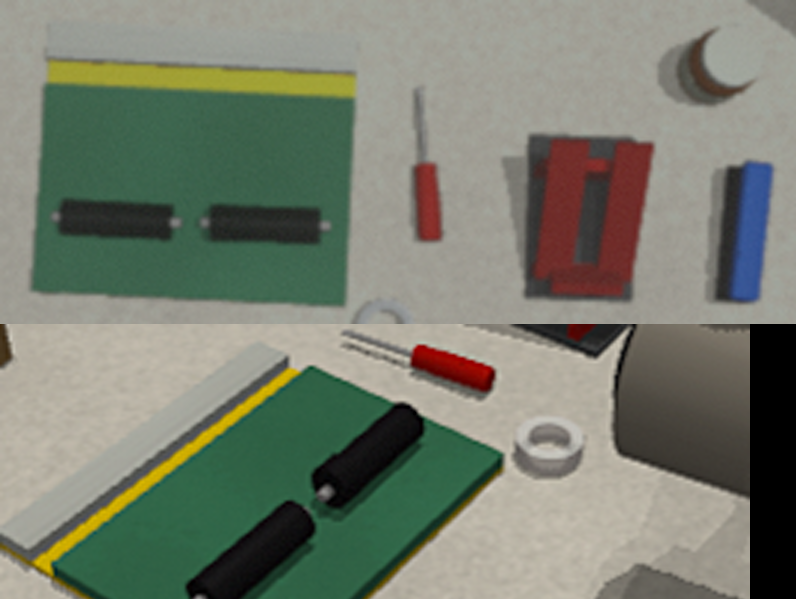

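The crop shows the left roller's axis running from (59,217) to (174,222) and the right one's from (209,222) to (321,227). The plate corners are at about (48,26), (357,38), (34,291) and (345,305). The side view hints at a thicker +y end on the right roller. Now the positions.

```bash
python3 - <<'E'
from h import *
m=bot.camera_model("top")
def P(c,z): return onz(m,((c[0]+.5)/2.95-.5+165,(c[1]+.5)/2.95-.5+135),z)
pt={"Lpin":[(53,216,38),(181,222,38)],"Rpin":[(203,222,38),(328,226,38)],
"slot(yellow)":[(48,60,6),(48,84,20),(355,72,6),(355,98,20)],"platenear":[(34,291,20),(345,305,20)],"far":[(48,26,20),(357,38,20)],
"base":[(529,134,8),(632,137,8),(632,299,8),(525,297,8)],
"railtop":[(551,140,120),(653,143,120)],"raillow":[(535,278,31),(631,283,31)],
"gap":[(608,178,100),(590,178,100),(576,262,45),(595,264,45)],"screw":[(419,88,5),(428,240,10)],"tape":[(381,320,20)],"stapl":[(770,162,60),(722,300,10)]}
for k,v in pt.items():
    q=np.array([P(c,c[2]) for c in v]);print(k,np.round(q[:,:2]).tolist())
E
```

```text
Lpin [[486.0, 240.0], [479.0, 111.0]]
Rpin [[479.0, 89.0], [474.0, -37.0]]
slot(yellow) [[651.0, 253.0], [624.0, 250.0], [637.0, -66.0], [608.0, -66.0]]
platenear [[411.0, 262.0], [395.0, -54.0]]
far [[684.0, 250.0], [670.0, -68.0]]
base [[571.0, -246.0], [567.0, -352.0], [400.0, -348.0], [403.0, -239.0]]
railtop [[549.0, -250.0], [546.0, -347.0]]
raillow [[421.0, -246.0], [416.0, -342.0]]
gap [[515.0, -307.0], [515.0, -290.0], [436.0, -285.0], [434.0, -304.0]]
screw [[620.0, -133.0], [462.0, -140.0]]
tape [[380.0, -90.0]]
stapl [[534.0, -477.0], [398.0, -440.0]]
```

Emit:
carry_out([
  {"tx": 36,"ty": 31,"rz": -0.0227},
  {"tx": 36,"ty": 31,"rz": -0.0227},
  {"tx": 36,"ty": 31,"rz": -0.0227},
  {"tx": 36,"ty": 31,"rz": -0.0227},
  {"tx": 36,"ty": 31,"rz": -0.0227},
  {"tx": 36,"ty": 31,"rz": -0.0227},
  {"tx": 15,"ty": 44,"rz": -0.0227},
  {"tx": 15,"ty": 44,"rz": -0.0227},
  {"tx": 15,"ty": 44,"rz": -0.0227},
  {"tx": 15,"ty": 44,"rz": -0.0227},
  {"tx": 15,"ty": 44,"rz": -0.0227},
  {"tx": 15,"ty": 44,"rz": -0.0227},
], gripper=0.73)

```text
invalid input at $.plan[0]: expected keys tx, ty, tz, rx, ry, rz
```

All six keys are needed.

Emit:
carry_out([
  {"tx": 36,"ty": 31,"tz": 0,"rx": 0,"ry": 0,"rz": -0.0227},
  {"tx": 36,"ty": 31,"tz": 0,"rx": 0,"ry": 0,"rz": -0.0227},
  {"tx": 36,"ty": 31,"tz": 0,"rx": 0,"ry": 0,"rz": -0.0227},
  {"tx": 36,"ty": 31,"tz": 0,"rx": 0,"ry": 0,"rz": -0.0227},
  {"tx": 36,"ty": 31,"tz": 0,"rx": 0,"ry": 0,"rz": -0.0227},
  {"tx": 36,"ty": 31,"tz": 0,"rx": 0,"ry": 0,"rz": -0.0227},
  {"tx": 15,"ty": 44,"tz": 0,"rx": 0,"ry": 0,"rz": -0.0227},
  {"tx": 15,"ty": 44,"tz": 0,"rx": 0,"ry": 0,"rz": -0.0227},
  {"tx": 15,"ty": 44,"tz": 0,"rx": 0,"ry": 0,"rz": -0.0227},
  {"tx": 15,"ty": 44,"tz": 0,"rx": 0,"ry": 0,"rz": -0.0227},
  {"tx": 15,"ty": 44,"tz": 0,"rx": 0,"ry": 0,"rz": -0.0227},
  {"tx": 15,"ty": 44,"tz": 0,"rx": 0,"ry": 0,"rz": -0.0227},
], gripper=0.73)

```text
time: 1.3
tool_pos: [424.1, -59.7, 226.6]
tcp_rot: [3.142, 0.0, -0.047]
contact_force: [0.8, 0.1, 0.1]
grip_width: 24.4
finger_force: 0.0
```

Emit:
carry_out([
  {"tx": 7,"ty": 29,"tz": 0,"rx": 0,"ry": 0,"rz": 0},
  {"tx": 7,"ty": 29,"tz": 0,"rx": 0,"ry": 0,"rz": 0},
  {"tx": 0,"ty": 29,"tz": 0,"rx": 0,"ry": 0,"rz": 0},
  {"tx": 0,"ty": 0,"tz": -40,"rx": 0,"ry": 0,"rz": 0},
  {"tx": 0,"ty": 0,"tz": -40,"rx": 0,"ry": 0,"rz": 0},
  {"tx": 0,"ty": 0,"tz": -40,"rx": 0,"ry": 0,"rz": 0},
  {"tx": 0,"ty": 0,"tz": -40,"rx": 0,"ry": 0,"rz": 0},
  {"tx": 0,"ty": 0,"tz": -20,"rx": 0,"ry": 0,"rz": 0},
  {"tx": 0,"ty": 0,"tz": -10,"rx": 0,"ry": 0,"rz": 0},
  {"tx": 0,"ty": 0,"tz": -10,"rx": 0,"ry": 0,"rz": 0},
])

```text
time: 2.3
tool_pos: [438.3, 25.4, 26.3]
tcp_rot: [3.142, -0.0, -0.046]
contact_force: [0.2, 0.3, 0.3]
grip_width: 24.6
finger_force: 0.0
```

```bash
python3 - <<'E'
from h import *
a=snap("wrist","w1");b=snap("side","s1")
m=bot.camera_model("side")
c=b[170:320,140:390]
cv2.imwrite("pics/v1.png",np.vstack([cv2.resize(c,(500,300),interpolation=2),cv2.resize(a,(500,300))])[:,:,::-1])
E
```

```text
(no output)
```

View pics/v1.png

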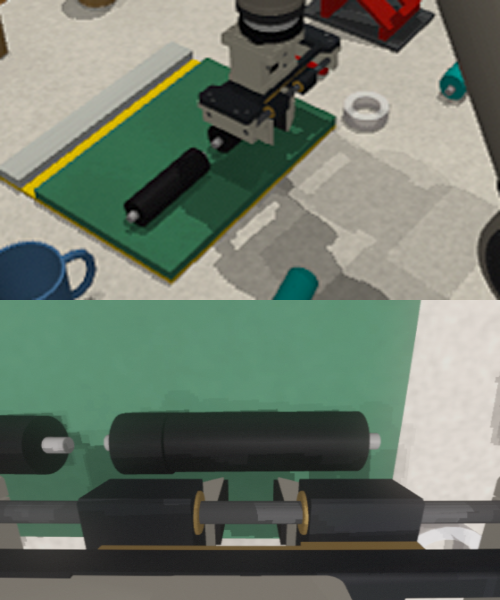

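The side crop shows the gripper behind the right roller. In the wrist view the roller spans columns 110–368, with a step at column 163, so its left end looks thicker. The fingers centre at about 252, so I'll shift 4 mm to +y and push.

Emit:
carry_out([
  {"tx": 4,"ty": 4,"tz": 0,"rx": 0,"ry": 0,"rz": 0},
  {"tx": 5,"ty": -0.2,"tz": 0,"rx": 0,"ry": 0,"rz": 0},
  {"tx": 5,"ty": -0.2,"tz": 0,"rx": 0,"ry": 0,"rz": 0},
  {"tx": 5,"ty": -0.2,"tz": 0,"rx": 0,"ry": 0,"rz": 0},
  {"tx": 5,"ty": -0.2,"tz": 0,"rx": 0,"ry": 0,"rz": 0},
  {"tx": 5,"ty": -0.2,"tz": 0,"rx": 0,"ry": 0,"rz": 0},
  {"tx": 5,"ty": -0.2,"tz": 0,"rx": 0,"ry": 0,"rz": 0},
  {"tx": 5,"ty": -0.2,"tz": 0,"rx": 0,"ry": 0,"rz": 0},
  {"tx": 5,"ty": -0.2,"tz": 0,"rx": 0,"ry": 0,"rz": 0},
  {"tx": 5,"ty": -0.2,"tz": 0,"rx": 0,"ry": 0,"rz": 0},
  {"tx": 5,"ty": -0.2,"tz": 0,"rx": 0,"ry": 0,"rz": 0},
  {"tx": 5,"ty": -0.2,"tz": 0,"rx": 0,"ry": 0,"rz": 0},
])

```text
time: 3.6
tool_pos: [497.5, 27.2, 26.7]
tcp_rot: [3.141, 0.0, -0.046]
contact_force: [-0.6, 0.1, 0.4]
grip_width: 24.9
finger_force: 0.2
```

```bash
python3 - <<'E'
from h import *
a=snap("wrist","w2");b=snap("side","s2")
c=b[170:320,140:390]
cv2.imwrite("pics/v2.png",np.vstack([cv2.resize(c,(500,300),interpolation=2),cv2.resize(a,(500,300))])[:,:,::-1])
E
```

```text
(no output)
```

View pics/v2.png

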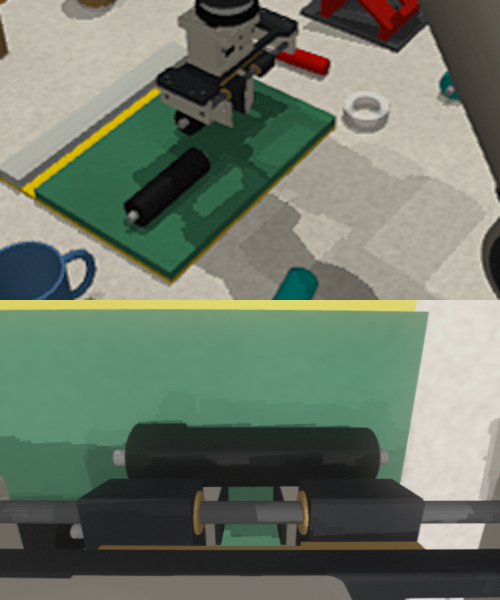

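The roller moved about 50 mm and is square to the fingers. Its left end in the wrist view is now higher (top at row 423 against 429). I'll continue.

Emit:
carry_out([
  {"tx": 4,"ty": -0.2,"tz": 0,"rx": 0,"ry": 0,"rz": 0},
  {"tx": 4,"ty": -0.2,"tz": 0,"rx": 0,"ry": 0,"rz": 0},
  {"tx": 4,"ty": -0.2,"tz": 0,"rx": 0,"ry": 0,"rz": 0},
])

```text
time: 4.0
tool_pos: [509.5, 26.6, 26.8]
tcp_rot: [3.141, -0.0, -0.046]
contact_force: [-0.1, 1.0, 0.2]
grip_width: 24.9
finger_force: 0.0
```

```bash
python3 - <<'E'
from h import *
a=snap("wrist","w3");snap("side","s3");print(bot.get_obs()["tool_pos"])
E
```

```text
[509.85951621  26.55126008  26.84531447]
```

Emit:
carry_out([
  {"tx": 4,"ty": -0.2,"tz": 0,"rx": 0,"ry": 0,"rz": 0},
  {"tx": 4,"ty": -0.2,"tz": 0,"rx": 0,"ry": 0,"rz": 0},
  {"tx": 4,"ty": -0.2,"tz": 0,"rx": 0,"ry": 0,"rz": 0},
  {"tx": 4,"ty": -0.2,"tz": 0,"rx": 0,"ry": 0,"rz": 0},
  {"tx": 4,"ty": -0.2,"tz": 0,"rx": 0,"ry": 0,"rz": 0},
  {"tx": 4,"ty": -0.2,"tz": 0,"rx": 0,"ry": 0,"rz": 0},
  {"tx": 4,"ty": -0.2,"tz": 0,"rx": 0,"ry": 0,"rz": 0},
  {"tx": 4,"ty": -0.2,"tz": 0,"rx": 0,"ry": 0,"rz": 0},
  {"tx": 4,"ty": -0.2,"tz": 0,"rx": 0,"ry": 0,"rz": 0},
  {"tx": 4,"ty": -0.2,"tz": 0,"rx": 0,"ry": 0,"rz": 0},
])

```text
time: 5.1
tool_pos: [549.4, 24.6, 26.7]
tcp_rot: [3.142, 0.0, -0.046]
contact_force: [0.6, -0.3, 0.6]
grip_width: 24.7
finger_force: 0.0
```

```bash
python3 - <<'E'
from h import *
b=cv2.imread("pics/w3.png");a=snap("wrist","w4");snap("side","s4");print(bot.get_obs()["tool_pos"])
cv2.imwrite("pics/v3.png",np.vstack([cv2.resize(b,(500,300)),cv2.resize(a,(500,300))[:,:,::-1]]))
E
```

```text
[549.68181519  24.54475272  26.76947182]
```

View pics/v3.png

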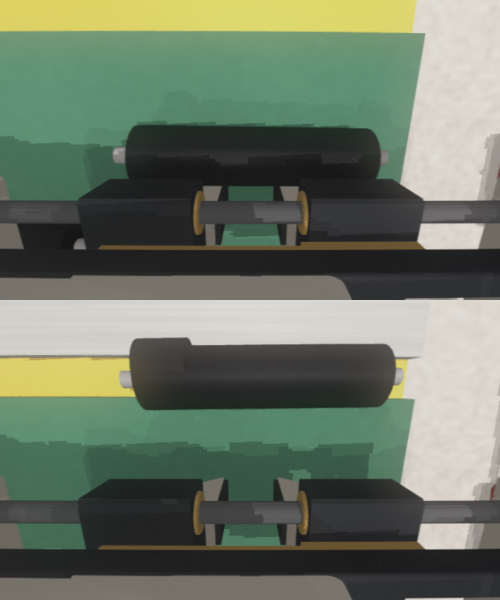

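After the 57 mm hump the right roller ran on by itself and dropped into the slot; its thick left end (160,350) now faces forward. Next, the left roller.

Emit:
carry_out([
  {"tx": -2,"ty": 0,"tz": 32,"rx": 0,"ry": 0,"rz": 0},
  {"tx": 0,"ty": 0,"tz": 32,"rx": 0,"ry": 0,"rz": 0},
  {"tx": -26,"ty": 38,"tz": 0,"rx": 0,"ry": 0,"rz": 0},
  {"tx": -26,"ty": 39,"tz": 0,"rx": 0,"ry": 0,"rz": 0},
  {"tx": -26,"ty": 39,"tz": 0,"rx": 0,"ry": 0,"rz": 0},
  {"tx": -27,"ty": 39,"tz": 0,"rx": 0,"ry": 0,"rz": 0},
  {"tx": 0,"ty": 0,"tz": -32,"rx": 0,"ry": 0,"rz": 0},
  {"tx": 0,"ty": 0,"tz": -22,"rx": 0,"ry": 0,"rz": 0},
  {"tx": 0,"ty": 0,"tz": -10,"rx": 0,"ry": 0,"rz": 0},
  {"tx": 5,"ty": -0.2,"tz": 0,"rx": 0,"ry": 0,"rz": 0},
])

```text
time: 6.2
tool_pos: [445.9, 179.1, 25.7]
tcp_rot: [3.141, 0.003, -0.046]
contact_force: [0.2, -0.9, 0.3]
grip_width: 24.9
finger_force: 0.0
```

Emit:
carry_out([
  {"tx": 5,"ty": -0.2,"tz": 0,"rx": 0,"ry": 0,"rz": 0},
  {"tx": 5,"ty": -0.2,"tz": 0,"rx": 0,"ry": 0,"rz": 0},
  {"tx": 5,"ty": -0.2,"tz": 0,"rx": 0,"ry": 0,"rz": 0},
  {"tx": 5,"ty": -0.2,"tz": 0,"rx": 0,"ry": 0,"rz": 0},
  {"tx": 5,"ty": -0.2,"tz": 0,"rx": 0,"ry": 0,"rz": 0},
  {"tx": 5,"ty": -0.2,"tz": 0,"rx": 0,"ry": 0,"rz": 0},
  {"tx": 5,"ty": -0.2,"tz": 0,"rx": 0,"ry": 0,"rz": 0},
  {"tx": 5,"ty": -0.2,"tz": 0,"rx": 0,"ry": 0,"rz": 0},
  {"tx": 5,"ty": -0.2,"tz": 0,"rx": 0,"ry": 0,"rz": 0},
  {"tx": 5,"ty": -0.2,"tz": 0,"rx": 0,"ry": 0,"rz": 0},
  {"tx": 5,"ty": -0.2,"tz": 0,"rx": 0,"ry": 0,"rz": 0},
  {"tx": 5,"ty": -0.2,"tz": 0,"rx": 0,"ry": 0,"rz": 0},
])

```text
time: 7.4
tool_pos: [507.5, 177.0, 26.7]
tcp_rot: [3.141, 0.0, -0.046]
contact_force: [-0.7, 0.9, 0.3]
grip_width: 24.5
finger_force: 0.1
```

```bash
python3 - <<'E'
from h import *
a=snap("wrist","w5");b=snap("side","s5");print(bot.get_obs()["tool_pos"])
c=b[170:320,140:390]
cv2.imwrite("pics/v4.png",np.vstack([cv2.resize(c,(500,300),interpolation=2),cv2.resize(a,(500,300))])[:,:,::-1])
E
```

```text
[507.89908104 177.01186394  26.7896935 ]
```

View pics/v4.png

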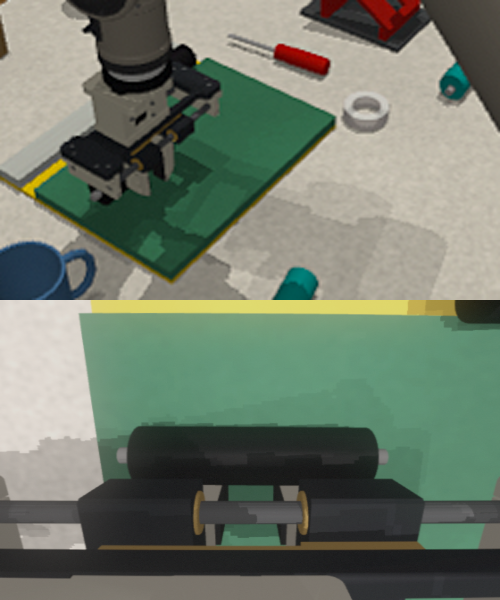

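The left roller rolls level: both ends' top edges are at row 427, so there is no lift past the half turn. I'll continue into the slot.

Emit:
carry_out([
  {"tx": 4,"ty": -0.2,"tz": 0,"rx": 0,"ry": 0,"rz": 0},
  {"tx": 4,"ty": -0.2,"tz": 0,"rx": 0,"ry": 0,"rz": 0},
  {"tx": 4,"ty": -0.2,"tz": 0,"rx": 0,"ry": 0,"rz": 0},
  {"tx": 4,"ty": -0.2,"tz": 0,"rx": 0,"ry": 0,"rz": 0},
  {"tx": 4,"ty": -0.2,"tz": 0,"rx": 0,"ry": 0,"rz": 0},
  {"tx": 4,"ty": -0.2,"tz": 0,"rx": 0,"ry": 0,"rz": 0},
  {"tx": 4,"ty": -0.2,"tz": 0,"rx": 0,"ry": 0,"rz": 0},
  {"tx": 4,"ty": -0.2,"tz": 0,"rx": 0,"ry": 0,"rz": 0},
  {"tx": 4,"ty": -0.2,"tz": 0,"rx": 0,"ry": 0,"rz": 0},
  {"tx": 4,"ty": -0.2,"tz": 0,"rx": 0,"ry": 0,"rz": 0},
  {"tx": 4,"ty": -0.2,"tz": 0,"rx": 0,"ry": 0,"rz": 0},
  {"tx": 4,"ty": -0.2,"tz": 0,"rx": 0,"ry": 0,"rz": 0},
])

```text
time: 8.7
tool_pos: [555.4, 174.6, 26.7]
tcp_rot: [3.141, 0.0, -0.046]
contact_force: [-0.6, -0.2, -0.1]
grip_width: 24.7
finger_force: 0.1
```

Emit:
carry_out([
  {"tx": 4,"ty": -0.2,"tz": 0,"rx": 0,"ry": 0,"rz": 0},
  {"tx": 4,"ty": -0.2,"tz": 0,"rx": 0,"ry": 0,"rz": 0},
  {"tx": 4,"ty": -0.2,"tz": 0,"rx": 0,"ry": 0,"rz": 0},
  {"tx": 4,"ty": -0.2,"tz": 0,"rx": 0,"ry": 0,"rz": 0},
  {"tx": 4,"ty": -0.2,"tz": 0,"rx": 0,"ry": 0,"rz": 0},
  {"tx": 4,"ty": -0.2,"tz": 0,"rx": 0,"ry": 0,"rz": 0},
  {"tx": 4,"ty": -0.2,"tz": 0,"rx": 0,"ry": 0,"rz": 0},
  {"tx": 4,"ty": -0.2,"tz": 0,"rx": 0,"ry": 0,"rz": 0},
  {"tx": 3,"ty": -0.1,"tz": 0,"rx": 0,"ry": 0,"rz": 0},
  {"tx": 2,"ty": -0.1,"tz": 0,"rx": 0,"ry": 0,"rz": 0},
  {"tx": 0,"ty": 0,"tz": 0,"rx": 0,"ry": 0,"rz": 0},
  {"tx": -6,"ty": 0,"tz": 0,"rx": 0,"ry": 0,"rz": 0},
])

```text
time: 9.9
tool_pos: [586.4, 172.8, 26.7]
tcp_rot: [-3.142, -0.001, -0.046]
contact_force: [-0.5, 0.4, -0.2]
grip_width: 24.8
finger_force: 0.0
```

```bash
python3 - <<'E'
from h import *
a=snap("wrist","w6");b=snap("side","s6");t=snap("top","t6");print(bot.get_obs()["tool_pos"])
c=t[130:250,165:365]
cv2.imwrite("pics/v5.png",np.vstack([cv2.resize(c,(500,300),interpolation=2),cv2.resize(a,(500,300))])[:,:,::-1])
E
```

```text
[585.35333509 172.86533618  26.70865307]
```

View pics/v5.png

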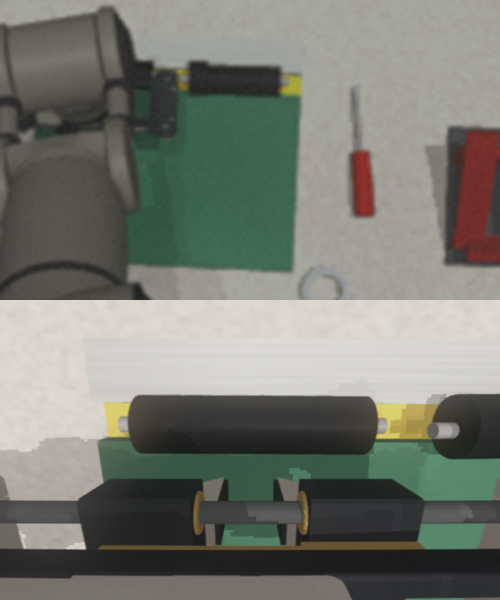

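The true roller is in the slot: wrist view columns 130–377, ends level. The swollen one in the top crop spans (190,78) to (281,82). I'll compute its position.

```bash
python3 - <<'E'
from h import *
m=bot.camera_model("top")
for c in [(190,78),(281,82),(183,78),(287,82)]: print(np.round(onz(m,((c[0]+.5)/2.5-.5+165,(c[1]+.5)/2.5-.5+130),34),1))
# from w4: pins at (126,79)->(399,76) in 500x300 lower half
E
```

```text
[627.2  67.9  34. ]
[621.8 -41.5  34. ]
[627.3  76.3  34. ]
[621.7 -48.7  34. ]
```

Emit:
carry_out([
  {"tx": -4,"ty": 0,"tz": 45,"rx": 0,"ry": 0,"rz": 0},
  {"tx": 0,"ty": 0,"tz": 45,"rx": 0,"ry": 0,"rz": 0.143},
  {"tx": 5,"ty": -16,"tz": 5,"rx": 0,"ry": 0,"rz": 0.143},
  {"tx": 5,"ty": -16,"tz": 0,"rx": 0,"ry": 0,"rz": 0.143},
  {"tx": 5,"ty": -16,"tz": 0,"rx": 0,"ry": 0,"rz": 0.143},
  {"tx": 5,"ty": -16,"tz": 0,"rx": 0,"ry": 0,"rz": 0.143},
  {"tx": 5,"ty": -16,"tz": 0,"rx": 0,"ry": 0,"rz": 0.143},
  {"tx": 5,"ty": -16,"tz": 0,"rx": 0,"ry": 0,"rz": 0.143},
  {"tx": 5,"ty": -16,"tz": 0,"rx": 0,"ry": 0,"rz": 0.143},
  {"tx": 5,"ty": -16,"tz": 0,"rx": 0,"ry": 0,"rz": 0.143},
  {"tx": 4,"ty": -16,"tz": 0,"rx": 0,"ry": 0,"rz": 0.143},
  {"tx": 0,"ty": -12,"tz": 0,"rx": 0,"ry": 0,"rz": 0.141},
], gripper=0.29)

```text
time: 11.25
tool_pos: [626.4, 15.8, 121.8]
tcp_rot: [3.141, 0.0, 1.531]
contact_force: [0.3, 0.5, -0.4]
grip_width: 65.2
finger_force: 0.0
```

```bash
python3 - <<'E'
from h import *
o=bot.get_obs();m=bot.camera_model("wrist");a=snap("wrist","w7");print(o["tool_pos"],o["tcp_rot"],o["grip_width"])
print("cam",np.round(-np.array(m["R"]).T@m["t"]))
print("pred axis ends y68,y-42 & mid",np.round(proj(m,[[627,68,34],[622,-42,34],[624.5,13,34]])))
cv2.imwrite("pics/w7.png",cv2.resize(a,(784,588))[:,:,::-1])
E
```

```text
[626.39355272  15.80809264 121.76180584] [3.14107178e+00 2.13669286e-04 1.53077814e+00] 65.22098638957837
cam [630.  84. 280.]
pred axis ends y68,y-42 & mid [[277. 149.]
 [277. 292.]
 [277. 225.]]
```

View pics/w7.png

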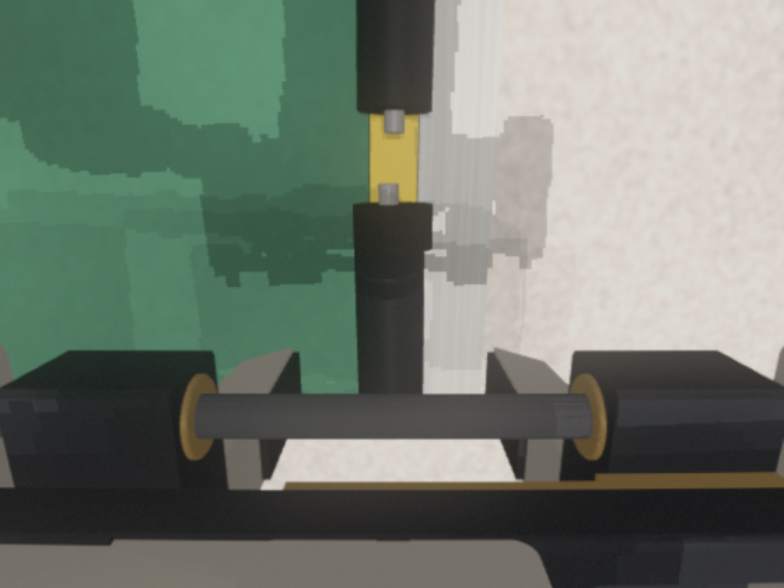

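The wrist view shows the swollen roller's end at row 204 and its axis at column ~391, between the fingers (pads at 300 and 487). Its centre is at about (626,16), right under the TCP, so I'll descend and grip.

Emit:
carry_out([
  {"tx": -0.5,"ty": 0,"tz": -40,"rx": 0,"ry": 0,"rz": 0},
  {"tx": 0,"ty": 0,"tz": -30,"rx": 0,"ry": 0,"rz": 0},
  {"tx": 0,"ty": 0,"tz": -15,"rx": 0,"ry": 0,"rz": 0},
  {"tx": 0,"ty": 0,"tz": -8,"rx": 0,"ry": 0,"rz": 0},
  {"tx": 0,"ty": 0,"tz": -4,"rx": 0,"ry": 0,"rz": 0},
  {"tx": 0,"ty": 0,"tz": -2,"rx": 0,"ry": 0,"rz": 0},
  {"tx": 0,"ty": 0,"tz": 0,"rx": 0,"ry": 0,"rz": 0},
])

```text
time: 12.0
tool_pos: [626.2, 16.9, 23.7]
tcp_rot: [3.14, 0.0, 1.525]
contact_force: [0.0, -1.1, -0.4]
grip_width: 65.4
finger_force: 0.0
```

Emit:
carry_out([
  {"tx": 0,"ty": 0,"tz": 0,"rx": 0,"ry": 0,"rz": 0},
  {"tx": 0,"ty": 0,"tz": 0,"rx": 0,"ry": 0,"rz": 0},
  {"tx": 0,"ty": 0,"tz": 0,"rx": 0,"ry": 0,"rz": 0},
  {"tx": 0,"ty": 0,"tz": 0,"rx": 0,"ry": 0,"rz": 0},
  {"tx": 0,"ty": 0,"tz": 0,"rx": 0,"ry": 0,"rz": 0},
  {"tx": 0,"ty": 0,"tz": 0,"rx": 0,"ry": 0,"rz": 0},
  {"tx": 0,"ty": 0,"tz": 0,"rx": 0,"ry": 0,"rz": 0},
  {"tx": 0,"ty": 0,"tz": 0,"rx": 0,"ry": 0,"rz": 0},
], gripper=1)

```text
time: 12.8
tool_pos: [624.9, 16.9, 22.7]
tcp_rot: [-3.14, 0.0, 1.525]
contact_force: [-5.5, -0.8, 3.6]
grip_width: 35.3
finger_force: 30.0
```

Gripped (35.3 mm, 30 N). Lift clear, then turn on the way to the rack.

Emit:
carry_out([
  {"tx": 0,"ty": 0,"tz": 8,"rx": 0,"ry": 0,"rz": 0},
  {"tx": 0,"ty": 0,"tz": 25,"rx": 0,"ry": 0,"rz": 0},
  {"tx": 0,"ty": 0,"tz": 36,"rx": 0,"ry": 0,"rz": 0},
  {"tx": 0,"ty": 0,"tz": 36,"rx": 0,"ry": 0,"rz": 0},
  {"tx": 0,"ty": 0,"tz": 36,"rx": 0,"ry": 0,"rz": 0},
  {"tx": -8,"ty": -14,"tz": 36,"rx": 0,"ry": 0,"rz": -0.13},
  {"tx": -16,"ty": -28,"tz": 0,"rx": 0,"ry": 0,"rz": -0.13},
  {"tx": -16,"ty": -28,"tz": 0,"rx": 0,"ry": 0,"rz": -0.13},
  {"tx": -16,"ty": -28,"tz": 0,"rx": 0,"ry": 0,"rz": -0.13},
  {"tx": -16,"ty": -28,"tz": 0,"rx": 0,"ry": 0,"rz": -0.13},
  {"tx": -16,"ty": -28,"tz": 0,"rx": 0,"ry": 0,"rz": -0.13},
  {"tx": -16,"ty": -28,"tz": 0,"rx": 0,"ry": 0,"rz": -0.13},
])

```text
time: 14.0
tool_pos: [521.6, -166.5, 200.3]
tcp_rot: [3.139, -0.001, 0.61]
contact_force: [-0.3, 0.1, -2.1]
grip_width: 34.9
finger_force: 30.0
```

Emit:
carry_out([
  {"tx": -16,"ty": -28,"tz": 0,"rx": 0,"ry": 0,"rz": -0.13},
  {"tx": -16,"ty": -28,"tz": 0,"rx": 0,"ry": 0,"rz": -0.13},
  {"tx": -16,"ty": -28,"tz": 0,"rx": 0,"ry": 0,"rz": -0.13},
  {"tx": -12,"ty": -28,"tz": 0,"rx": 0,"ry": 0,"rz": -0.13},
  {"tx": -8,"ty": -18,"tz": 0,"rx": 0,"ry": 0,"rz": -0.13},
  {"tx": 0,"ty": 0,"tz": 0,"rx": 0,"ry": 0,"rz": 0},
])

```text
time: 14.6
tool_pos: [453.1, -297.9, 200.2]
tcp_rot: [3.14, -0.002, -0.04]
contact_force: [0.2, -0.3, -1.4]
grip_width: 35.3
finger_force: 30.0
```

Emit:
carry_out([
  {"tx": 0,"ty": 0,"tz": 0,"rx": -0.004,"ry": -0.102,"rz": 0},
  {"tx": 0,"ty": 0,"tz": 0,"rx": -0.004,"ry": -0.102,"rz": 0},
  {"tx": 0,"ty": 0,"tz": 0,"rx": -0.004,"ry": -0.102,"rz": 0},
  {"tx": 0,"ty": 0,"tz": 0,"rx": -0.004,"ry": -0.102,"rz": 0},
  {"tx": 0,"ty": 0,"tz": 0,"rx": -0.004,"ry": -0.102,"rz": 0},
  {"tx": 0,"ty": 0,"tz": 0,"rx": -0.004,"ry": -0.101,"rz": 0},
  {"tx": 0,"ty": 1,"tz": -30,"rx": 0,"ry": 0,"rz": 0},
  {"tx": 0,"ty": 1,"tz": -30,"rx": 0,"ry": 0,"rz": 0},
  {"tx": 0,"ty": 0,"tz": 0,"rx": 0,"ry": 0,"rz": 0},
])

```text
time: 15.5
tool_pos: [452.7, -291.2, 136.9]
tcp_rot: [-3.14, -0.608, -0.034]
contact_force: [0.3, 0.2, -1.6]
grip_width: 35.2
finger_force: 30.0
```

```bash
python3 - <<'E'
from h import *
from scipy.spatial.transform import Rotation as Ro
o=bot.get_obs();m=bot.camera_model("wrist");a=snap("wrist","w8");b=snap("side","s8");print(o["tool_pos"],o["tcp_rot"],o["grip_width"],o["joint_positions"])
yw=-.037;O=np.array([483,-296,75.]);R=Ro.from_euler("xyz",[0,-np.radians(35),yw]).as_matrix()
loc=[[x,y,0] for y in(-49,-13,13,49) for x in(77.5,-68)]
p=proj(m,[O+R@l for l in map(np.array,loc)]);print(np.round(p).tolist())
print("rel TCP in slot frame",np.round(R.T@(o["tool_pos"]-O),1))
b=b[70:250,250:490]
v=np.vstack([cv2.resize(a,(480,360)),cv2.resize(b,(320,240))[:, :] if 0 else cv2.copyMakeBorder(cv2.resize(b,(320,240),interpolation=2),0,0,0,160,0)])
cv2.imwrite("pics/v8.png",v[:,:,::-1])
E
```

```text
[ 452.70078226 -291.17927428  136.9237897 ] [-3.14033215 -0.60778761 -0.03439298] 35.21386700859833 [-1.00620849  0.31516959  2.06179931  0.95151635  0.61881426 -0.1587392 ]
[[364.0, 129.0], [351.0, 331.0], [307.0, 129.0], [302.0, 331.0], [266.0, 129.0], [268.0, 331.0], [209.0, 129.0], [219.0, 331.0]]
rel TCP in slot frame [10.6  3.7 68.2]
```

View pics/v8.png

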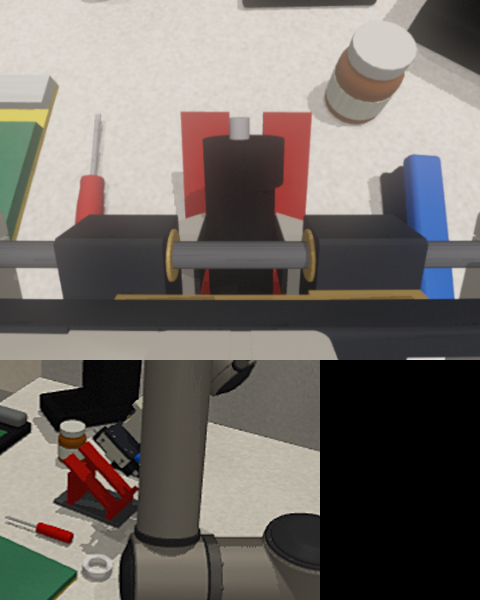

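The wrist view shows the rack's rail outer edges at columns 181 and 311 and the gap at 230–264; scaled, that matches the predicted rack within about 1 px. The roller is parallel and about 4 mm to the left, so I'll correct that and go down along the normal.

Emit:
carry_out([
  {"tx": 4.5,"ty": -1,"tz": -9,"rx": 0,"ry": 0,"rz": 0},
  {"tx": 4.5,"ty": -1,"tz": -9,"rx": 0,"ry": 0,"rz": 0},
  {"tx": 4.5,"ty": -1,"tz": -9,"rx": 0,"ry": 0,"rz": 0},
  {"tx": 4.5,"ty": -1,"tz": -9,"rx": 0,"ry": 0,"rz": 0},
  {"tx": 4.5,"ty": -1,"tz": -9,"rx": 0,"ry": 0,"rz": 0},
  {"tx": 1.7,"ty": 0,"tz": -2.5,"rx": 0,"ry": 0,"rz": 0},
  {"tx": 1.7,"ty": 0,"tz": -2.5,"rx": 0,"ry": 0,"rz": 0},
  {"tx": 0,"ty": 0,"tz": 0,"rx": 0,"ry": 0,"rz": 0},
  {"tx": 0,"ty": 0,"tz": 0,"rx": 0,"ry": 0,"rz": 0},
])

```text
time: 16.5
tool_pos: [479.6, -298.2, 90.1]
tcp_rot: [3.138, -0.612, -0.033]
contact_force: [-0.5, 1.0, -1.3]
grip_width: 35.5
finger_force: 30.0
```

```bash
cat > rel.py <<'E'
from h import *
from scipy.spatial.transform import Rotation as Ro
o=bot.get_obs();O=np.array([483,-296.5,75.]);R=Ro.from_euler("xyz",[0,-np.radians(35),-.037]).as_matrix()
print("slot-frame TCP",np.round(R.T@(o["tool_pos"]-O),1),"F",np.round(R.T@o["contact_force"],1),o["grip_width"],"M",np.round(o["moment"],2),"rot",np.round(o["tcp_rot"],3))
E
python3 rel.py
```

```text
slot-frame TCP [ 5.9 -1.9 14.3] F [-1.2  1.  -0.8] 35.51861624641613 M [0.06 0.47 0.01] rot [ 3.138 -0.612 -0.033]
```

Emit:
carry_out([
  {"tx": 0.6,"ty": 0.3,"tz": -1.4,"rx": 0,"ry": 0,"rz": 0},
  {"tx": 0.6,"ty": 0.3,"tz": -1.4,"rx": 0,"ry": 0,"rz": 0},
  {"tx": 0.6,"ty": 0.3,"tz": -1.4,"rx": 0,"ry": 0,"rz": 0},
  {"tx": 0.6,"ty": 0.3,"tz": -1.4,"rx": 0,"ry": 0,"rz": 0},
  {"tx": 0.6,"ty": 0.3,"tz": -1.4,"rx": 0,"ry": 0,"rz": 0},
  {"tx": 0.6,"ty": 0.3,"tz": -1.4,"rx": 0,"ry": 0,"rz": 0},
  {"tx": 0,"ty": 0,"tz": 0,"rx": 0,"ry": 0,"rz": 0},
])

```text
time: 17.2
tool_pos: [483.1, -296.2, 81.1]
tcp_rot: [3.139, -0.611, -0.034]
contact_force: [0.4, 0.2, -1.5]
grip_width: 35.6
finger_force: 30.0
```

```bash
python3 rel.py
```

```text
slot-frame TCP [3.5 0.3 5. ] F [-0.6  0.2 -1.5] 35.575083386436454 M [0.   0.48 0.02] rot [ 3.139 -0.611 -0.034]
```

Emit:
carry_out([
  {"tx": 0.6,"ty": 0,"tz": -0.8,"rx": 0,"ry": 0,"rz": 0},
  {"tx": 0,"ty": 0,"tz": 0,"rx": 0,"ry": 0,"rz": 0},
])

```text
time: 17.4
tool_pos: [483.7, -296.4, 80.5]
tcp_rot: [3.138, -0.611, -0.034]
contact_force: [-0.4, -0.5, -1.7]
grip_width: 35.0
finger_force: 30.0
```

```bash
python3 rel.py
```

```text
slot-frame TCP [3.7 0.1 4.1] F [-1.3 -0.6 -1.2] 35.01849020969851 M [ 0.03  0.49 -0.01] rot [ 3.138 -0.611 -0.034]
```

No contact yet at 4.1, where 2.7 is expected. I'll continue by 1 mm steps.

Emit:
carry_out([
  {"tx": 0.6,"ty": 0,"tz": -0.8,"rx": 0,"ry": 0,"rz": 0},
  {"tx": 0,"ty": 0,"tz": 0,"rx": 0,"ry": 0,"rz": 0},
  {"tx": 0,"ty": 0,"tz": 0,"rx": 0,"ry": 0,"rz": 0},
])

```text
time: 17.7
tool_pos: [484.3, -296.4, 79.9]
tcp_rot: [3.138, -0.612, -0.034]
contact_force: [-1.8, 0.9, 0.9]
grip_width: 35.2
finger_force: 30.0
```

```bash
python3 rel.py
```

```text
slot-frame TCP [3.8 0.2 3.3] F [-1.   0.8  1.7] 35.20792508551135 M [ 0.07  0.52 -0.  ] rot [ 3.138 -0.612 -0.034]
```

Emit:
carry_out([
  {"tx": 0.6,"ty": 0,"tz": -0.8,"rx": 0,"ry": 0,"rz": 0},
  {"tx": 0,"ty": 0,"tz": 0,"rx": 0,"ry": 0,"rz": 0},
  {"tx": 0,"ty": 0,"tz": 0,"rx": 0,"ry": 0,"rz": 0},
])

```text
time: 18.0
tool_pos: [484.6, -296.2, 79.4]
tcp_rot: [3.138, -0.612, -0.034]
contact_force: [-8.2, 2.4, 7.7]
grip_width: 35.3
finger_force: 29.9
```

```bash
python3 rel.py
```

```text
slot-frame TCP [3.9 0.4 2.7] F [-2.4  2.1 11.1] 35.28479049368522 M [0.31 0.62 0.07] rot [ 3.138 -0.612 -0.034]
```

Contact came at 2.7 as predicted. I'll ease off the pressure and slide gently down toward the stop.

Emit:
carry_out([
  {"tx": -0.3,"ty": 0,"tz": 0.4,"rx": 0,"ry": 0,"rz": 0},
  {"tx": -0.8,"ty": 0,"tz": -0.6,"rx": 0,"ry": 0,"rz": 0},
  {"tx": -0.8,"ty": 0,"tz": -0.6,"rx": 0,"ry": 0,"rz": 0},
  {"tx": -0.8,"ty": 0,"tz": -0.6,"rx": 0,"ry": 0,"rz": 0},
  {"tx": 0,"ty": 0,"tz": 0,"rx": 0,"ry": 0,"rz": 0},
])

```text
time: 18.5
tool_pos: [482.5, -295.7, 77.8]
tcp_rot: [3.139, -0.612, -0.033]
contact_force: [0.3, 3.9, 4.5]
grip_width: 35.6
finger_force: 30.0
```

```bash
python3 rel.py
```

```text
slot-frame TCP [1.2 0.7 2.6] F [2.7 3.9 3.6] 35.643483237188576 M [ 0.58 -0.11  0.37] rot [ 3.139 -0.612 -0.033]
```

Emit:
carry_out([
  {"tx": -0.8,"ty": 0,"tz": -0.6,"rx": 0,"ry": 0,"rz": 0},
  {"tx": -0.8,"ty": 0,"tz": -0.6,"rx": 0,"ry": 0,"rz": 0},
  {"tx": 0,"ty": 0,"tz": 0,"rx": 0,"ry": 0,"rz": 0},
])

```text
time: 18.8
tool_pos: [480.9, -295.5, 76.5]
tcp_rot: [3.14, -0.612, -0.033]
contact_force: [-0.8, 4.4, 4.9]
grip_width: 35.2
finger_force: 30.0
```

```bash
python3 rel.py
```

```text
slot-frame TCP [-0.9  0.9  2.5] F [2.  4.4 4.5] 35.20580760017049 M [ 0.6  -0.07  0.42] rot [ 3.14  -0.612 -0.033]
```

Emit:
carry_out([
  {"tx": -0.8,"ty": 0.4,"tz": -0.6,"rx": 0,"ry": 0,"rz": 0},
  {"tx": -0.8,"ty": 0.3,"tz": -0.6,"rx": 0,"ry": 0,"rz": 0},
  {"tx": 0,"ty": 0,"tz": 0,"rx": 0,"ry": 0,"rz": 0},
])

```text
time: 19.1
tool_pos: [480.6, -295.6, 76.4]
tcp_rot: [3.139, -0.615, -0.033]
contact_force: [4.7, 4.8, 6.2]
grip_width: 35.4
finger_force: 30.0
```

```bash
python3 rel.py
```

```text
slot-frame TCP [-1.2  0.9  2.6] F [7.3 5.  2.5] 35.40088107667419 M [ 0.55 -1.07  0.32] rot [ 3.139 -0.615 -0.033]
```

Emit:
carry_out([
  {"tx": -0.8,"ty": 0.3,"tz": -0.6,"rx": 0,"ry": 0,"rz": 0},
  {"tx": 0,"ty": 0,"tz": 0,"rx": 0,"ry": 0,"rz": 0},
  {"tx": 0,"ty": 0,"tz": 0,"rx": 0,"ry": 0,"rz": 0},
])

```text
time: 19.4
tool_pos: [480.5, -295.6, 76.4]
tcp_rot: [3.138, -0.616, -0.032]
contact_force: [10.1, 4.1, 7.0]
grip_width: 35.4
finger_force: 30.0
```

```bash
python3 rel.py
```

```text
slot-frame TCP [-1.3  0.8  2.6] F [12.1  4.4  0. ] 35.393851783488756 M [ 0.56 -1.6   0.32] rot [ 3.138 -0.616 -0.032]
```

The stop is reached. I'll ease 2 mm back up, open partly, and retreat along the normal.

Emit:
carry_out([
  {"tx": 0.8,"ty": 0,"tz": 0.6,"rx": 0,"ry": 0,"rz": 0},
  {"tx": 0.9,"ty": 0.2,"tz": 0.6,"rx": 0,"ry": 0,"rz": 0},
  {"tx": 0,"ty": 0,"tz": 0,"rx": 0,"ry": 0,"rz": 0},
])

```text
time: 19.7
tool_pos: [480.6, -295.5, 76.4]
tcp_rot: [3.137, -0.613, -0.033]
contact_force: [3.9, 1.7, 4.8]
grip_width: 35.5
finger_force: 30.0
```

Emit:
carry_out([
  {"tx": 0,"ty": 0,"tz": 0,"rx": 0,"ry": 0,"rz": 0},
  {"tx": 0,"ty": 0,"tz": 0,"rx": 0,"ry": 0,"rz": 0},
  {"tx": 0,"ty": 0,"tz": 0,"rx": 0,"ry": 0,"rz": 0},
  {"tx": 0,"ty": 0,"tz": 0,"rx": 0,"ry": 0,"rz": 0},
  {"tx": 0,"ty": 0,"tz": 0,"rx": 0,"ry": 0,"rz": 0},
  {"tx": 0,"ty": 0,"tz": 0,"rx": 0,"ry": 0,"rz": 0},
], gripper=0.38)

```text
time: 20.3
tool_pos: [479.8, -295.2, 75.6]
tcp_rot: [3.138, -0.611, -0.034]
contact_force: [-0.3, 0.4, -0.6]
grip_width: 57.1
finger_force: 0.0
```

```bash
python3 rel.py
```

```text
slot-frame TCP [-2.3  1.2  2.4] F [-0.6  0.4 -0.3] 57.06594742889773 M [0.02 0.35 0.03] rot [ 3.138 -0.611 -0.034]
```

Emit:
carry_out([
  {"tx": -2.9,"ty": 0.1,"tz": 4.1,"rx": 0,"ry": 0,"rz": 0},
  {"tx": -5.7,"ty": 0.2,"tz": 8.2,"rx": 0,"ry": 0,"rz": 0},
  {"tx": -11.5,"ty": 0.4,"tz": 16.4,"rx": 0,"ry": 0,"rz": 0},
  {"tx": -17.2,"ty": 0.6,"tz": 24.6,"rx": 0,"ry": 0,"rz": 0},
  {"tx": -17.2,"ty": 0.6,"tz": 24.6,"rx": 0,"ry": 0,"rz": 0},
  {"tx": -17.2,"ty": 0.6,"tz": 24.6,"rx": 0,"ry": 0,"rz": 0},
  {"tx": 0,"ty": 0,"tz": 30,"rx": 0,"ry": 0,"rz": 0},
  {"tx": 0,"ty": 0,"tz": 0,"rx": 0,"ry": 0,"rz": 0},
  {"tx": 0,"ty": 0,"tz": 0,"rx": 0,"ry": 0,"rz": 0},
])

```text
time: 21.2
tool_pos: [408.0, -292.8, 208.8]
tcp_rot: [3.136, -0.612, -0.032]
contact_force: [0.2, 0.5, -0.8]
grip_width: 56.9
finger_force: 0.0
```

```bash
python3 - <<'E'
from h import *
a=snap("wrist","w9");b=snap("top","t9");s=snap("side","s9")
b=b[130:250,165:435]
cv2.imwrite("pics/v9.png",np.vstack([cv2.resize(a,(400,300)),cv2.resize(b,(400,178),interpolation=2)])[:,:,::-1])
E
```

```text
(no output)
```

View pics/v9.png

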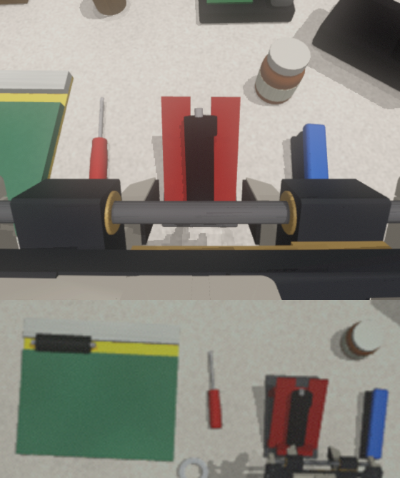

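The swollen roller lies in the rack slot at (200,155), the true one sits in the catch slot at (63,344), and the bystanders are where they were. Handing in.

```bash
python3 -c "
from plant import bot
print(bot.close_job())"
```

```text
the job is handed in; nothing more can be done
None
```

The job is handed in, at about 21 s on the robot's clock: the right-hand roller was the wobbling one and now lies in the red rack's slot against its stop, and the true one is in the catch slot with the other things where they were.

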